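# Set the cabinet dryer to two dots and start it

### The job

Set the shoe-cabinet dryer to its two-dot programme: with a fingertip, push the upright tab on its dial round clockwise until it points at two dots and rests in that click. Then press the round start key all the way down and let it come back up. Push gently, never pinch or lift anything: the dryer stays where it stands, and the bowl, door stop and shoe trees around it are not disturbed.

Things in the scene. Friction and masses are not known exactly. Their poses are not given: they have to be found in the camera images.
- dryer: Loose battery-powered cabinet dryer, about 1.5 kg, on rubber feet on the white cabinet top (z = 0): a low white box 150 (its x) by 300 (its y) by 62 mm high; dark grille at the +y end of its top, dial at the -y end, start key between them near the -x edge. Origin at the centre of its underside, z up; its -x side faces the robot, turned up to 0.35 rad. A sideways push over about 8 N may slide it.
- dial_axis (a point): Point on the dial's upright axis at the flat top of the grey dial disc (76 mm across, 12 mm thick), 74.5 mm above the cabinet top; in the dryer's frame at x = -12, y = -80 mm. Seen from above, the tab points from this axis at the angle 1.05 rad minus the dial's joint value, measured from the dryer's +x axis towards its +y axis.
- dial (a joint): Turn of the dial, rad, growing clockwise seen from above. Spring clicks at 0 (open ring), 0.70 (one dot), 1.40 (two dots), 2.10 (three dots, end stop just beyond). It starts in or settles into the ring or one-dot click. Crests between clicks: 0.35, 1.05, 1.75; past a crest it snaps on by itself. Each click takes a push of about 3 to 4 N at the tab to leave.
- tab_tip (a point): Outer top corner, middle of the thickness, of the tab: a grey upright fin on the dial, standing radially from 16 to 50 mm from the axis, 8 mm thick, rising 24 mm above the disc. This point is 50 mm from the axis and 98.5 mm above the cabinet top. A thin white line on its top edge shows where it points.
- tab_mid (a point): Point in the middle of the tab's thickness, 40 mm from the axis and 14 mm above the disc (88.5 mm above the cabinet top): about where a fingertip pushes. The push faces are 4 mm either side of it.
- two_dot_mark (a point): Middle of the two black dots (7 mm across, 10 mm apart) on the dryer's white top, 60 mm from the dial axis, 62 mm above the cabinet top. Seen from above, the four marks run clockwise, 40 degrees apart, on the side of the dial away from the robot: open ring, one dot, two dots, three dots.
- start_top (a point): Centre of the top of the start key, a grey round push key 28 mm across in a flat collar, standing 9 mm above the dryer's top (71 mm above the cabinet top). In the dryer's frame it lies at x = -45, y = 20 mm. It sinks 5 mm straight down and springs back.
- start (a joint): Travel of the start key in m: 0 up, 0.005 fully down, which takes about 4 N.
- tree_a: Loose beech shoe tree with a chrome knob, about 240 mm long, 68 mm wide, 50 mm high, lying beside the dryer's grille (+y) end. Origin under its middle; the toe points along its +x.
- tree_b: The other shoe tree of the pair, alike.
- bowl: Loose sky-blue ceramic key bowl, 124 mm across the rim, 46 mm high, with two keys in it, beside the dial (-y) end of the dryer. Origin at the centre of its underside.
- door_stop: Loose grey rubber floor door stop, round, 60 mm across, 42 mm high, beside the dial (-y) end of the dryer. Origin at the centre of its underside.

How it is judged:
On the way, in this order (a step that is already met when the one before it is completed fails the run):
1. the dial rests in the two-dot click (value of joint dial between 1.25 and 1.55 rad and velocity of joint dial between -0.1 and 0.1 rad/s), for 0.3 s.
2. the start key is pressed down with the dial at two dots (value of joint dial between 1.25 and 1.55 rad and value of joint start above 0.004 m), for 0.05 s.
At the end, for the whole second after the job is handed in: The dial stands within 0.15 rad of the two-dot click and still; the start key, pressed after the dial was set, is up again; the dryer stands flat within 30 mm of where it was; bowl, door stop and shoe trees are within 30 mm of where they were (all of step 1 and value of joint start below 0.001 m and distance of each of dryer, tree_a, tree_b, bowl, door_stop from where it was at the start of the episode below 0.03 m and linear speed of dryer below 0.01 m/s and angle between dryer's own z axis and vertical below 0.05 rad); the robot touches nothing.
It fails at once if the start key is pressed while the dial is not at two dots (value of joint start above 0.003 m and not (value of joint dial between 1.25 and 1.55 rad)).
It fails at once if the dial or its tab is pinched or forced (more than 20 N) (contact force between the fingers and dial above 20 N).
It fails at once if the dryer is pushed away, lifted or tipped (distance of dryer from where it was at the start of the episode above 0.03 m or height (world z) of dryer above 0.01 m or angle between dryer's own z axis and vertical above 0.1 rad).
It fails at once if a bystander is shifted, lifted or tipped (distance of any of tree_a, tree_b, bowl, door_stop from where it was at the start of the episode above 0.03 m or height (world z) of any of tree_a, tree_b, bowl, door_stop above 0.015 m or angle between any of tree_a, tree_b, bowl, door_stop's own z axis and vertical above 0.3 rad).
It also fails if it takes over 45 s, if anything falls off the work surface, if the arm or the gripper's body presses on something with over 40 N, if the wrist force passes 120 N, or if a joint passes its speed limit or range.

### The arm

A 6-joint arm with a two-finger parallel gripper is mounted at the origin on the work surface. World frame = base frame: x ahead of the robot, y to its left, z up, the work surface at z = 0. Lengths are in m, angles in rad, forces in N, time in s.
With the tool pointing down it reaches from about 0.35 to 0.775 m from the base axis. Payload 7.3 kg.
Tool frame: the origin (TCP) lies on the centre line of the jaws, within the pads' length; the fingertips stand 11 mm ahead of it and the grasp point (between the pads) lies 8 mm behind it; z points along the fingers, y is the direction in which the jaws open and shut (so a half turn about z gives the same grasp; the last joint's range is limited). The gripper opens to 92 mm and grips with 3 to 60 N. Pads are 19 mm wide; open, the fingers measure 130 mm over their backs; the gripper's body (75 mm by 190 mm) begins 47 mm behind the grasp point.
Start: joints at [-1.445, 0.342, 1.524, -0, 1.275, -0.146], TCP at [0.141, -0.506, 0.238] pointing down, gripper open.
Joint ranges: [-2.53, 2.53], [-0.77, 2.02], [0.04, 2.7], [-1, 4.14], [0.28, 2.66], [-3.11, 3.11]. Speed limits (rad/s): [2.57, 2.57, 3.14, 3.14, 3.14, 3.14].

### API

Orientations are given as [roll, pitch, yaw] about the fixed x, y, z axes, in that order (R = Rz(yaw) Ry(pitch) Rx(roll)).
In Python, from cell import robot gives the robot as it stands.
- The arm moves only by the tool jog_arm, never from a script. Its argument "deltas" is one flat list of numbers, 6 for each row, row after row: the shift along the world's x, y, z in units of 0.1 m (1.0 is 0.1 m), then the turn, a rotation vector about the world's x, y, z in units of 90 degrees (1.0 is 90 degrees). A call has 1 to 5 rows; each row is the pose to reach, as a shift and turn from the pose commanded when the call began; what a row does not reach only later rows make up. A row lasts 1/12 s, in which the tool goes at most 41.7 mm and 7.16 degrees, less where a joint would pass 70% of its speed; a pose out of reach is approached as far as the arm can. A call with a number of a shift or a turn outside -1 to 1 is refused whole. A call with a gripper value outside its range is refused whole. "claw" is the opening, from 0 (shut) to 1 (fully open), set as the call begins (left out, the last holds). The fingers move at their own pace and stop on an object; "newtons" is the grip in N (left out, the last holds). Time passes only in rows, so rows that repeat a pose let the fingers close. It gives the time, the measured TCP pose, the force and the opening at its end, in the units of the state.
- robot.observe(): the state, without advancing time (a new reading comes with each control period).
- robot.read_camera(name): name is "side" or "top"; returns the picture (420x560x3 uint8, red, green, blue); there is no depth.
- robot.camera_params(name): a dict with "fx", "fy", "cx", "cy" (pixels), "R" (3x3) and "t" (3): a world point X has camera coordinates R X + t. Camera axes: x right, y down, z forward; pixel columns grow to the right and rows downward; lengths in m; the calibration is good to about 2 mm. A picture is of the moment at which its call begins. camera_params takes no time and is no camera call.
- robot.hand_in(): hands the job in, once; it reports no verdict.
The state is a dict: "time": time; "qpos": joint angles; "qvel": joint speeds; "joint_efforts": joint torques, N m; "tool_pos": TCP position; "tool_rot": TCP orientation; "contact_force": force on the tool from outside, world axes, zero at the start; "torque": the same for the moment, N m; "opening": finger opening in m.
Only numpy, scipy, OpenCV 4.12 (cv2) and the standard library are available. Lean on these libraries where they do the work, as an engineer would, in place of code of your own. Each camera call takes 0.05 s, during which the arm holds its last target. There are 200 camera calls.

## Working session

There is one attempt and no reset: what is moved stays moved. The work goes in short steps, Python scripts to look and compute and a tool call to move; the robot and the scene stay as the last step left them, time stands still between calls to the robot, and variables do not carry over. Pictures are saved under pics/ and viewed, about 8 in all and at most 12, crops included, and the job is handed in when it is done.

Besides the shell and the picture viewer there is one more tool, called after ">>>" as name(argument=value, ...) on one line, values as JSON. jog_arm: Moves the arm, as the interface text tells. Its arguments: {"type":"object","properties":{"deltas":{"type":"array","items":{"type":"number"}},"claw":{"type":"number"},"newtons":{"type":"number"}},"required":["deltas"]}

```bash
mkdir -p pics
python3 - <<'E'
from cell import robot
import cv2,numpy as np
for n in("top","side"):
    im=robot.read_camera(n); cv2.imwrite(f"pics/{n}0.png",im[:,:,::-1]); p=robot.camera_params(n)
    print(n,p["fx"],p["cx"],p["cy"],np.round(p["R"],3).tolist(),np.round(-np.array(p["R"]).T@p["t"],3))
print(robot.observe())
E
```

```text
top 510.7359424176321 275.60675934681666 200.89280467904752 [[-0.005, -1.0, 0.002], [-0.982, 0.004, -0.187], [0.187, -0.003, -0.982]] [0.358 0.069 1.283]
side 429.3821310250941 272.1112692255607 214.10796010577334 [[0.989, -0.147, -0.018], [-0.125, -0.762, -0.635], [0.079, 0.63, -0.772]] [ 0.505 -0.641  0.953]
{'time': 0.1, 'qpos': array([-1.44505657e+00,  3.42635161e-01,  1.52490314e+00, -6.56060676e-06,
        1.27541276e+00, -1.46022572e-01]), 'qvel': array([-0.00114563, -0.00155409, -0.00110672,  0.00038215,  0.00050793,
       -0.00104995]), 'joint_efforts': array([ 1.35008308e-03, -4.32004595e+01, -2.44693887e+01,  7.18998467e-02,
        5.25565655e-02, -4.03497711e-05]), 'tool_pos': array([ 0.14088998, -0.5053845 ,  0.23713014]), 'tool_rot': array([-3.14024779e+00, -1.91447421e-04,  2.71764112e-01]), 'contact_force': array([ 0.02257145, -0.2459077 ,  0.31441174]), 'torque': array([ 0.0247496 , -0.01225805,  0.00544879]), 'opening': 0.09160749894616009}
```

View pics/top0.png

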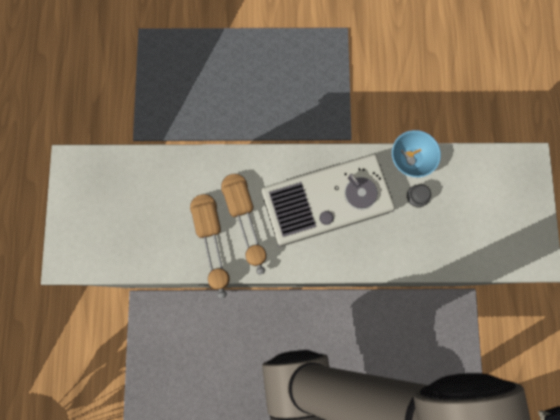

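View pics/side0.png

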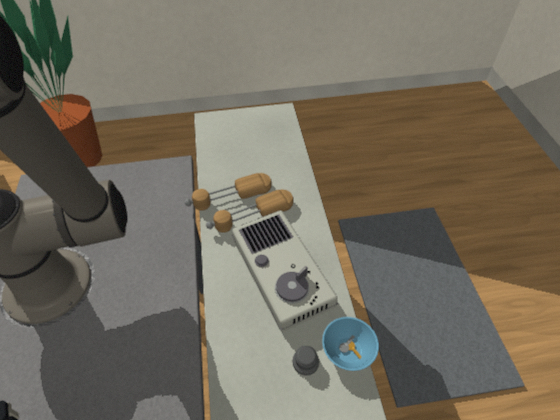

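The top view shows the dial near (362,192), the key near (327,217), the grille on the left and the bowl and door stop at the right end. The tab points up-left from the dial. Next I'll measure by casting rays and look at a close crop.

```bash
cat > h.py <<'E'
from cell import robot
import cv2,numpy as np
def ray(n,u,v,z):
    p=robot.camera_params(n);R=np.array(p["R"]);c=-R.T@np.array(p["t"])
    d=R.T@np.array([(u-p["cx"])/p["fx"],(v-p["cy"])/p["fy"],1]);return c+d*(z-c[2])/d[2]
def proj(n,X):
    p=robot.camera_params(n);q=np.array(p["R"])@X+p["t"];return np.array([p["fx"]*q[0]/q[2]+p["cx"],p["fy"]*q[1]/q[2]+p["cy"]])
def crop(im,x,y,w,h,s,f):
    cv2.imwrite(f,cv2.resize(im[y:y+h,x:x+w,::-1],None,fx=s,fy=s,interpolation=cv2.INTER_CUBIC))
E
python3 - <<'E'
from h import *
ims={n:cv2.imread(f"pics/{n}0.png")[:,:,::-1] for n in("top","side")}
a=cv2.resize(ims["top"][140:250,255:405],None,fx=5,fy=5,interpolation=cv2.INTER_CUBIC)
cv2.imwrite("pics/c_top.png",a[:,:,::-1])
crop(ims["side"],225,205,120,125,4.8,"pics/c_side.png")
# grey dark blobs: key & dial in both views
for n,(x,y,w,h) in {"top":(255,140,150,110),"side":(225,205,120,125)}.items():
    g=cv2.cvtColor(np.ascontiguousarray(ims[n][y:y+h,x:x+w]),cv2.COLOR_RGB2GRAY)
    k,l,s,c=cv2.connectedComponentsWithStats((g<125).astype(np.uint8))
    for i in range(1,k):
        if s[i,4]>8: print(n,s[i]+[x,y,0,0,0],np.round(c[i]+[x,y],1))
E
```

```text
top [255 140 150  33 864] [350.9 146. ]
top [375 150  30  58 889] [392.  177.8]
top [346 168  34  40 866] [361.9 189.7]
top [255 174   9  38 219] [257.9 193.1]
top [ 270  183   46   53 1605] [292.1 209. ]
top [320 211  14  13 150] [326.7 217.1]
top [255 230  31  20 266] [267.6 243.7]
side [225 205  17   6  26] [233.2 207.2]
side [ 225  205  120  125 2351] [290.4 279.9]
side [323 205  22  39 621] [336.  221.3]
side [ 239  215   54   39 1182] [265.2 233.7]
side [255 255  14  13 146] [261.7 261. ]
side [291 264   4   4  12] [292.4 265.8]
side [ 276  267   43   39 1030] [295.9 287.5]
side [310 296   8   9  25] [313.1 300.2]
```

View pics/c_top.png

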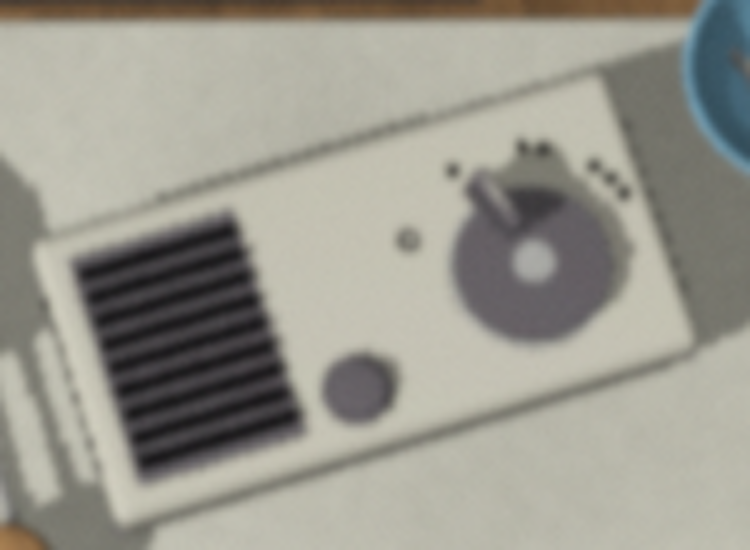

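View pics/c_side.png

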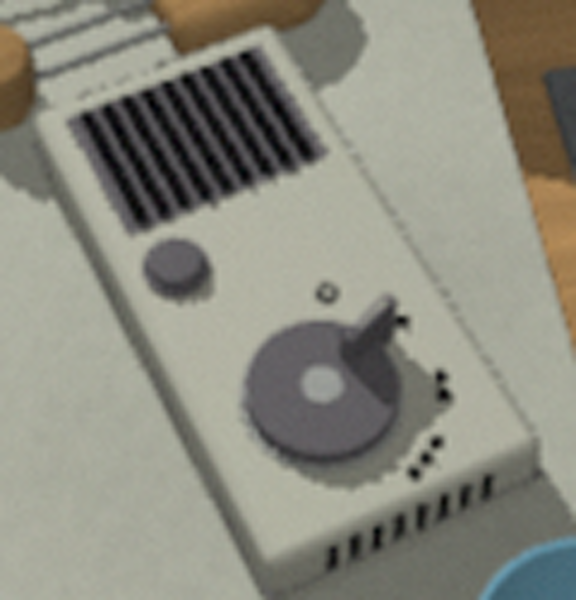

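The crops show the tab at the one-dot click, with the two dots at top crop (533,148). The dial centre is at crop (533,262) and the key at crop (360,387).

```bash
cat >> h.py <<'E'
def frame(C,yaw):
    c,s=np.cos(yaw),np.sin(yaw);return lambda x,y,z:np.array([C[0]+c*x-s*y,C[1]+s*x+c*y,z])
E
python3 - <<'E'
from h import *
T=lambda u,v:(255+u/5,140+v/5)
S=lambda u,v:(225+u/4.8,205+v/4.8)
top={"axis":(T(533,262),.0745),"key":(T(358,387),.071),"two":(T(533,148),.062),"one":(T(452,170),.062),"ring":(T(408,240),.062),"tip":(T(481,176),.0985),
"c1":(T(37,245),.062),"c2":(T(597,70),.062),"c3":(T(693,345),.062),"c4":(T(120,525),.062),"bowl":((416.5,154),.046),"stop":((419,195),.042)}
side={"axis":(S(322,384),.0745),"key":(S(177,262),.071),"two":(S(443,386),.062),"one":(S(403,322),.062),"ring":(S(327,292),.062),"tip":(S(387,300),.0985),"bowl":((350,345),.046),"stop":((306,358),.042)}
P={k:ray("top",*v[0],v[1]) for k,v in top.items()}; Q={k:ray("side",*v[0],v[1]) for k,v in side.items()}
for k in P: print(k,np.round(P[k]*1e3,1),np.round(Q[k]*1e3,1) if k in Q else "")
# fit rigid: dryer-frame known points
loc={"axis":(-12,-80),"key":(-45,20)}
for n,a,o in(("two",1.05-1.4,60),("one",.35,60),("ring",1.05,60)): loc[n]=(-12+o*np.cos(a),-80+o*np.sin(a))
for nm,D in(("top",P),("side",Q)):
    A=np.array([loc[k] for k in loc])/1e3;B=np.array([D[k][:2] for k in loc])
    a=A-A.mean(0);b=B-B.mean(0);th=np.arctan2((a[:,0]*b[:,1]-a[:,1]*b[:,0]).sum(),(a*b).sum())
    R=np.array([[np.cos(th),-np.sin(th)],[np.sin(th),np.cos(th)]]);C=B.mean(0)-R@A.mean(0)
    print(nm,th,C,np.round((A@R.T+C-B)*1e3,1).tolist())
c=[P[f"c{i}"] for i in(1,2,3,4)];print("ctr",sum(c)/4,[np.linalg.norm(c[i]-c[i-1])for i in range(4)],"tip r",np.linalg.norm((P["tip"]-P["axis"])[:2]))
E
```

```text
axis [ 608.4 -143.3   74.5] [ 609.8 -143.3   74.5]
key [548.2 -57.6  71. ] [549.8 -59.9  71. ]
two [ 668.3 -147.5   62. ] [ 669.8 -146.7   62. ]
one [ 657.4 -107.3   62. ] [ 657.8 -107.7   62. ]
ring [622.2 -84.7  62. ] [623.2 -84.1  62. ]
tip [ 645.4 -115.8   98.5] [ 646.4 -116.1   98.5]
c1 [620.5  96.8  62. ] 
c2 [ 708.  -180.7   62. ] 
c3 [ 569.5 -221.7   62. ] 
c4 [483.2  57.1  62. ] 
bowl [ 712.2 -289.8   46. ] [ 711.6 -293.8   46. ]
stop [ 607.9 -291.2   42. ] [ 611.7 -305.8   42. ]
top 0.29152645324200605 [ 0.59715118 -0.06341175] [[0.3, -0.2], [0.1, 0.4], [0.2, 0.5], [-0.6, -0.3], [0.0, -0.4]]
side 0.30517953771364725 [ 0.59772083 -0.06403581] [[0.5, -0.6], [-1.0, 1.4], [0.4, 0.1], [0.1, 0.3], [-0.1, -1.2]]
ctr [ 0.59531599 -0.06212467  0.062     ] [np.float64(0.14291776307988704), np.float64(0.2910097762183851), np.float64(0.14444862102194092), np.float64(0.2917934116652621)] tip r 0.04611362240411805
```

>>> jog_arm(deltas=[0.235,0.2125,0,0,0,0.06,0.47,0.425,0,0,0,0.11,0.705,0.6375,0,0,0,0.11,0.94,0.85,0,0,0,0.11,0.94,0.85,0,0,0,0.11], claw=0, newtons=10)

```text
time: 0.52
tool_pos: [0.2378, -0.4171, 0.2375]
tool_rot: [-3.14, -0.002, 0.448]
contact_force: [-0.0, -0.0, 0.2]
opening: 0.0633
```

>>> jog_arm(deltas=[0.235,0.2125,0,0,0,0,0.47,0.425,0,0,0,0,0.705,0.6375,0,0,0,0,0.94,0.85,0,0,0,0,0.94,0.85,0,0,0,0])

```text
time: 0.93
tool_pos: [0.3315, -0.3327, 0.2376]
tool_rot: [-3.14, -0.002, 0.448]
contact_force: [-0.5, 1.0, 0.1]
opening: 0.0299
```

>>> jog_arm(deltas=[0.235,0.2125,0,0,0,0,0.47,0.425,0,0,0,0,0.705,0.6375,0,0,0,0,0.94,0.85,0,0,0,0,0.94,0.85,0,0,0,0])

```text
time: 1.35
tool_pos: [0.4255, -0.2483, 0.2375]
tool_rot: [-3.141, -0.001, 0.448]
contact_force: [-1.4, 0.8, -0.5]
opening: 0.0013
```

>>> jog_arm(deltas=[0.235,0.2125,0,0,0,0,0.47,0.425,0,0,0,0,0.705,0.6375,0,0,0,0,0.94,0.85,0,0,0,0,0.94,0.85,0,0,0,0])

```text
time: 1.77
tool_pos: [0.5195, -0.1636, 0.2372]
tool_rot: [-3.141, -0.001, 0.448]
contact_force: [-0.9, -0.4, -0.8]
opening: 0.0009
```

>>> jog_arm(deltas=[0.235,0.2125,0,0,0,0,0.47,0.425,0,0,0,0,0.705,0.6375,0,0,0,0,0.94,0.85,0,0,0,0,0.94,0.85,0,0,0,0])

```text
time: 2.18
tool_pos: [0.6133, -0.0787, 0.2368]
tool_rot: [-3.141, -0.001, 0.448]
contact_force: [-0.6, 0.9, -0.4]
opening: 0.0003
```

>>> jog_arm(deltas=[0,0,-0.3,0,0,0,0,0,-0.6,0,0,0,0,0,-0.9,0,0,0,0,0,-1,0,0,0,0,0,-1,0,0,0])

```text
time: 2.6
tool_pos: [0.6087, -0.0818, 0.1347]
tool_rot: [-3.138, 0.005, 0.444]
contact_force: [-1.0, -0.1, -0.2]
opening: 0.0004
```

Run:
```python
from h import *
im=robot.read_camera("side");crop(im,205,175,150,150,4,"pics/s1.png");print(robot.observe()["tool_pos"],robot.observe()["contact_force"])
print((proj("side",robot.observe()["tool_pos"]+[0,0,-.011])-[205,175])*4)
```

```text
[ 0.61019588 -0.08191889  0.13720173] [-0.65377563  0.89543131  1.04043479]
[331.90660758 303.38514246]
```

View pics/s1.png

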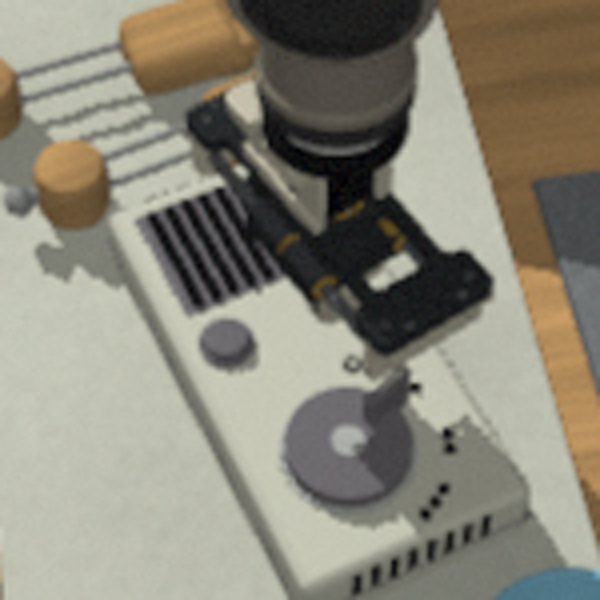

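The side crop shows the gripper over the dryer, with the fingertip projected at (332,303). The tab at (390,395) is clear of it. I'll lower in steps.

>>> jog_arm(deltas=[0,0,-0.15,0,0,0,0,0,-0.3,0,0,0,0,0,-0.45,0,0,0,0,0,-0.45,0,0,0,0,0,-0.45,0,0,0])

```text
time: 3.07
tool_pos: [0.6116, -0.0814, 0.0943]
tool_rot: [3.14, -0.001, 0.444]
contact_force: [-0.0, -0.1, -0.2]
opening: 0.0006
```

>>> jog_arm(deltas=[0.036,-0.048,-0.01,0,0,0,0.072,-0.096,-0.02,0,0,0,0.108,-0.144,-0.02,0,0,0,0.108,-0.144,-0.02,0,0,0,0.108,-0.144,-0.02,0,0,0])

```text
time: 3.48
tool_pos: [0.6222, -0.0957, 0.0911]
tool_rot: [3.141, -0.001, 0.444]
contact_force: [0.2, 0.1, -0.1]
opening: 0.0008
```

>>> jog_arm(deltas=[0.012,-0.016,0,0,0,0,0.024,-0.032,0,0,0,0,0.036,-0.048,0,0,0,0,0.036,-0.048,0,0,0,0])

```text
time: 3.82
tool_pos: [0.6256, -0.1002, 0.0907]
tool_rot: [3.141, -0.0, 0.445]
contact_force: [0.5, 0.1, 0.3]
opening: 0.0005
```

>>> jog_arm(deltas=[0.009,-0.012,0,0,0,0,0.018,-0.024,0,0,0,0,0.027,-0.036,0,0,0,0,0.036,-0.048,0,0,0,0,0.036,-0.048,0,0,0,0])

```text
time: 4.23
tool_pos: [0.629, -0.1046, 0.0907]
tool_rot: [-3.141, 0.0, 0.445]
contact_force: [-0.7, 2.3, 0.3]
opening: 0.0002
```

>>> jog_arm(deltas=[0.009,-0.012,0,0,0,0,0.018,-0.024,0,0,0,0,0.027,-0.036,0,0,0,0,0.027,-0.036,0,0,0,0])

```text
time: 4.57
tool_pos: [0.6315, -0.1083, 0.0906]
tool_rot: [-3.141, 0.0, 0.444]
contact_force: [-2.1, 3.3, 0.9]
opening: 0.0009
```

>>> jog_arm(deltas=[0.007,-0.014,0,0,0,0,0.014,-0.028,0,0,0,0,0.021,-0.042,0,0,0,0,0.021,-0.042,0,0,0,0])

```text
time: 4.9
tool_pos: [0.6344, -0.1135, 0.0909]
tool_rot: [3.14, -0.001, 0.444]
contact_force: [0.9, 0.0, -0.3]
opening: 0.0006
```

>>> jog_arm(deltas=[0.006,-0.014,0,0,0,0,0.012,-0.028,0,0,0,0,0.012,-0.028,0,0,0,0])

```text
time: 5.15
tool_pos: [0.6353, -0.1161, 0.0909]
tool_rot: [3.14, -0.0, 0.444]
contact_force: [-0.7, 0.1, 0.7]
opening: 0.0004
```

>>> jog_arm(deltas=[-0.1,0.2,0,0,0,0,-0.15,0.3,0,0,0,0,-0.15,0.3,0.3,0,0,0,-0.15,0.3,0.6,0,0,0,-0.4,0.4,0.9,0,0,0])

```text
time: 5.57
tool_pos: [0.5972, -0.0763, 0.1814]
tool_rot: [3.139, -0.002, 0.444]
contact_force: [-1.3, 0.0, 0.7]
opening: 0.0005
```

>>> jog_arm(deltas=[-0.3,0.1,0,0,0,0,-0.6,0.2,0,0,0,0,-0.9,0.4,0,0,0,0,-0.9,0.8,0,0,0,0,-0.9,0.8,0,0,0,0])

```text
time: 5.98
tool_pos: [0.5029, 0.0095, 0.1814]
tool_rot: [-3.14, -0.001, 0.448]
contact_force: [0.3, -0.9, -0.1]
opening: 0.0004
```

Run:
```python
from h import *
a=robot.read_camera("top");b=robot.read_camera("side")
A=cv2.resize(a[140:250,255:405],(560,410),interpolation=3);crop(b,225,205,120,125,4.8,"pics/s2.png");crop(a,255,140,150,110,5,"pics/t2.png")
B=cv2.resize(b[200:330,215:345],(410,410),interpolation=3)
cv2.imwrite("pics/v2.png",cv2.resize(np.hstack([A,B]),(800,338))[:,:,::-1])
print(robot.observe()["tool_pos"])
```

```text
[0.50505701 0.0058288  0.18137086]
```

View pics/v2.png

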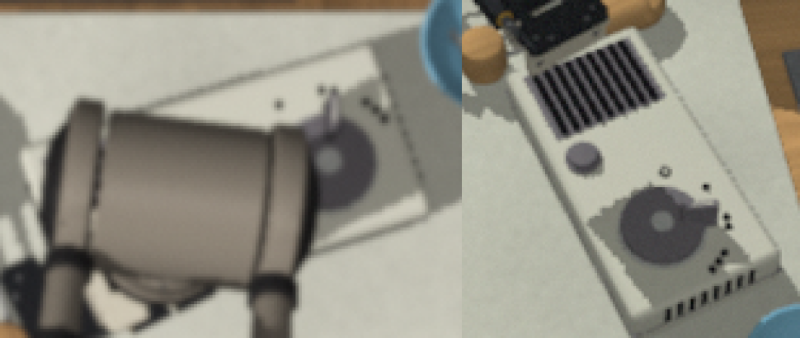

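The views show the tab's white line pointing at the two dots, and the dryer has not moved (key still at side px ~(261.5,260)). I'll go above the key.

>>> jog_arm(deltas=[0.2,-0.3,0,0,0,0,0.43,-0.64,0,0,0,0,0.43,-0.64,-0.3,0,0,0,0.43,-0.64,-0.6,0,0,0,0.43,-0.64,-0.8,0,0,0])

```text
time: 6.5
tool_pos: [0.5477, -0.0612, 0.0982]
tool_rot: [-3.141, 0.002, 0.443]
contact_force: [-0.1, 0.0, -0.7]
opening: 0.0003
```

>>> jog_arm(deltas=[0,0,0,0,0,0,0,0,0,0,0,0,0,0,0,0,0,0])

```text
time: 6.75
tool_pos: [0.5491, -0.0601, 0.102]
tool_rot: [3.14, -0.002, 0.444]
contact_force: [0.6, 0.1, 0.4]
opening: 0.0002
```

Position is good (key about 0.5485, -0.058). Now I'll descend to 2 mm above the key top, then press.

>>> jog_arm(deltas=[0,0.01,-0.08,0,0,0,0,0.015,-0.16,0,0,0,0,0.015,-0.17,0,0,0,0,0.015,-0.17,0,0,0])

```text
time: 7.08
tool_pos: [0.5477, -0.0576, 0.0834]
tool_rot: [-3.141, 0.001, 0.445]
contact_force: [0.0, -0.3, -0.7]
opening: 0.0008
```

>>> jog_arm(deltas=[0,0,-0.015,0,0,0,0,0,-0.03,0,0,0,0,0,-0.045,0,0,0,0,0,-0.045,0,0,0])

```text
time: 7.42
tool_pos: [0.5482, -0.0578, 0.0794]
tool_rot: [3.141, -0.001, 0.445]
contact_force: [0.4, 0.9, 1.4]
opening: 0.0007
```

>>> jog_arm(deltas=[0,0,-0.012,0,0,0,0,0,-0.024,0,0,0,0,0,-0.024,0,0,0])

```text
time: 7.67
tool_pos: [0.5483, -0.0578, 0.0773]
tool_rot: [3.141, -0.001, 0.445]
contact_force: [0.1, 0.6, 3.3]
opening: 0.0005
```

>>> jog_arm(deltas=[0,0,-0.01,0,0,0,0,0,-0.02,0,0,0,0,0,-0.02,0,0,0,0,0,-0.02,0,0,0])

```text
time: 8.0
tool_pos: [0.5483, -0.0579, 0.0769]
tool_rot: [3.14, -0.001, 0.445]
contact_force: [-5.4, 1.3, 17.8]
opening: 0.001
```

The key has bottomed: 5 mm down and the force rose to 18 N. I'll retract straight up, away from the dial, and check.

>>> jog_arm(deltas=[0,0,0.1,0,0,0,0,0,0.3,0,0,0,0,0,0.6,0,0,0,0,0,0.9,0,0,0,0,0,1,0,0,0])

```text
time: 8.42
tool_pos: [0.5496, -0.0583, 0.1789]
tool_rot: [3.138, -0.005, 0.445]
contact_force: [1.2, 0.2, 0.1]
opening: 0.0003
```

>>> jog_arm(deltas=[-0.3,0.2,0.2,0,0,0,-0.6,0.5,0.5,0,0,0,-0.8,0.8,0.5,0,0,0,-0.8,0.8,0.5,0,0,0,-0.8,0.8,0.5,0,0,0])

```text
time: 8.83
tool_pos: [0.467, 0.0234, 0.2252]
tool_rot: [3.141, -0.0, 0.447]
contact_force: [0.2, 0.5, -0.2]
opening: 0.0008
```

Run:
```python
from h import *
b=robot.read_camera("side");o=robot.observe();print(o["tool_pos"],o["contact_force"],o["time"])
crop(b,190,160,200,225,2.6,"pics/s3.png")
a=cv2.imread("pics/side0.png")
d=cv2.absdiff(a[:,:,::-1],b).max(2);print("changed px bowl/stop",(d[320:375,290:380]>40).sum(),"key",(d[250:272,250:275]>40).sum(),"marks",(d[275:320,308:325]>40).sum(),"trees",(d[170:235,190:300]>40).sum())
g=cv2.cvtColor(np.ascontiguousarray(b[250:272,250:274]),cv2.COLOR_RGB2GRAY);k,l,s,c=cv2.connectedComponentsWithStats((g<125).astype(np.uint8));print(s,c+[250,250])
```

```text
[0.46782843 0.02246057 0.22475812] [0.80234306 0.26329783 0.32283362] 8.8833
changed px bowl/stop 382 key 0 marks 126 trees 1404
[[  0   0  24  22 356]
 [  0   0  11   4  25]
 [  5   5  14  13 138]
 [  0  17   3   5   9]] [[262.21067416 260.76966292]
 [254.24       250.88      ]
 [261.69565217 260.95652174]
 [250.55555556 269.55555556]]
```

View pics/s3.png

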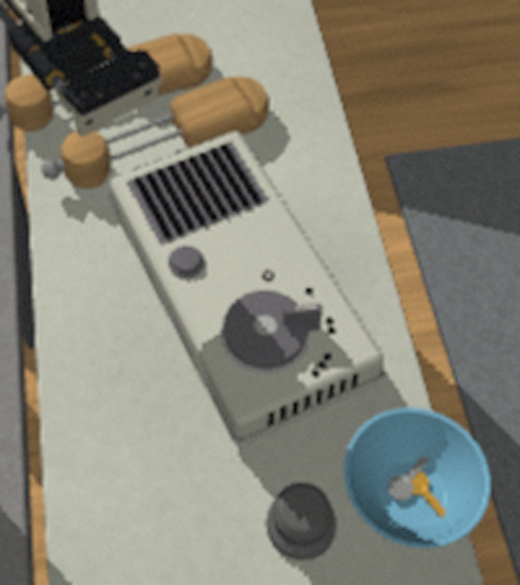

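The picture shows the tab at (305,318) pointing at the two dots. The key is up at exactly its original pixels, and nothing has been displaced; the changed pixels are arm shadow.

```bash
python3 -c "
from cell import robot
print(robot.hand_in())"
```

```text
the job is handed in; nothing more can be done
None
```

The dryer is set to its two-dot programme and the start key has been pressed and released. I handed the job in at about 9 s of the 45 s allowed; no verdict was reported.

- **Dial:** It started at one dot. With the fingers shut, I pushed the tab clockwise. The force reached about 4 N, then dropped to zero as the tab passed the crest. The pictures afterwards, from both cameras and then the side camera after the key press, show the tab pointing at the two dots.
- **Start key:** I pressed it straight down. It bottomed out about 5 mm below its top, where the force rose to 18 N, and I then retracted. In the last side picture the key is back at its original pixel position, (261.7, 261.0).
- **Surroundings:** The dryer, bowl, door stop and shoe trees look unmoved, and the arm stands clear in the air. The pixel comparison with the first picture did show changes near the bowl, door stop and shoe trees. I put these down to the arm and its shadow, judging by eye, and did not re-measure those objects. The dryer was checked only by the start key's unchanged position.

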